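# Seat a lion-mask plaque in the painting cradle

## Robot

A 6-joint arm with a two-finger parallel gripper is mounted at the origin on the work surface. World frame = base frame: x ahead of the robot, y to its left, z up, the work surface at z = 0. Lengths are in m, angles in rad, forces in N, time in s.
With the tool pointing down it reaches from about 0.2 to 0.875 m from the base axis. Payload 3.4 kg.
Tool frame: the origin (TCP) lies between the finger pads; the fingertips stand 25 mm ahead of it and the grasp point (between the pads) lies 6 mm ahead of it (r.nose_length is the z of the fingertips in the tool frame, in m); z points along the fingers, y is the line along which they close (so a half turn about z gives the same grasp; the last joint's range is limited). The gripper opens to 94 mm and grips with 3 to 60 N. Pads are 16 mm wide; open, the fingers measure 119 mm over their backs; the gripper's body (75 mm by 177 mm) begins 78 mm behind the grasp point.
Start: joints at [-1.346, 0.276, 1.505, -0, 1.361, -0.121], TCP at [0.195, -0.541, 0.23] pointing down, gripper open.
Joint ranges: [-2.89, 2.89], [-0.75, 2.08], [0.22, 2.7], [-1.18, 4.32], [0.11, 2.71], [-2.7, 2.7]. Speed limits (rad/s): [2.57, 2.57, 3.14, 3.14, 3.14, 3.14].

## Interface

Orientations are given as a unit quaternion [w, x, y, z].
In Python, from plant import r, gripper_to, inverse_kinematics, vision, models, telemetry gives the robot as it stands. Calls block until the motion is done:
- r.move_to(position, orientation): joint-space move of the TCP to a pose.
- r.move_l(position, rot=None, vel=0.15, guard=None): straight line of the TCP; rot=None keeps the orientation; vel is the mean speed in m/s. With guard (N) it stops when the force on the tool has changed by that much, and returns True; else False.
- r.movej(angles): joint-space move.
- gripper_to(opening, f_grip=None): finger opening in m; f_grip is the grip in N (None keeps the last); returns when the fingers have stopped.
- r.hold(seconds).
- inverse_kinematics(position, orientation): joint angles nearest the present ones, or None.
- vision.snapshot(name): name is "side" or "top"; returns the picture (480x640x3 uint8, red, green, blue); there is no depth.
- vision.get_calibration(name): a dict with "fx", "fy", "cx", "cy" (pixels), "position" and "orientation" of the camera in the world. Camera axes: x right, y down, z forward; pixel columns grow to the right and rows downward; lengths in m; the calibration is good to about 2 mm. A picture is of the moment at which its call begins. get_calibration takes no time and is no camera call.
A pose or a line that the arm cannot do raises r.PlanningError and nothing moves.
- r.sign_off(): hands the job in; it is judged then, once.
Trained networks look in the newest picture that a camera, given by its name, has taken for a name from the list of things; names that differ only in an ending like _2 or _b are one class to them, and where a whole thing is asked for, a point or a joint stands for the part that bears it (a point fixed in the world has none). Each returns a list of dicts, best first, with "score" (0 to 1); they miss things now and then, are a little off and sometimes report something else, mostly with a low value. They report only what shows in the picture. A call takes as long as a camera call. They do not tell look-alikes from the thing itself.
- models.boxes_of(thing, camera): "at" ([x, y, z] in m, in world coordinates, good to about 4 mm: the middle of the surface that is visible of it).
- models.regions_of(thing, camera): "pixels" (480x640 bool, what is visible of it).
- models.mark_of(thing, camera): "at" ([x, y, z] in m, in world coordinates, good to about 4 mm: a listed point, or the origin of a listed thing).
Readings, each from a call of its own:
- telemetry.current_t(): time.
- telemetry.current_joints(): joint angles.
- telemetry.current_dq(): joint speeds.
- telemetry.current_joint_efforts(): joint torques, N m.
- telemetry.current_ee_pos(): TCP position.
- telemetry.current_tool_rot(): TCP orientation.
- telemetry.current_wrist_force(): force on the tool from outside, world axes, zero at the start.
- telemetry.current_torque(): the same for the moment, N m.
- telemetry.current_opening(): finger opening in m.
- telemetry.current_finger_force(): force on a finger pad.
Only numpy, scipy, OpenCV 4.12 (cv2) and the standard library are available. Lean on these libraries where they do the work, as an engineer would, in place of code of your own. Each camera call takes 0.05 s, during which the arm holds its last target. There are 200 camera calls.

## Task

Take the lion-mask plaque off the banding wheel and seat it in the sloped painting cradle: tongue under the steel keeper bar at the low end, slab flat and square on the floor of the blue-walled pocket, fully home; then bed it with a steady push of about 20 N square to the floor, held for a second. It is brittle pottery and more than 40 N cracks it, so feel it in; then let go, and leave the other things on the bench where they are.

Things in the scene. Friction and masses are not known exactly. Their poses are not given: they have to be found in the camera images.
- plaque: Lion-mask plaque, 0.4 kg: terracotta slab 120 (x) x 96 (y) x 14 mm (z) with a yellow lion head on top and, at its chin end (+x), a tongue. Origin: centre of the slab's underside, tongue left out; x runs brow to chin, z out of the face. Low curls, up to 28 mm high, at both ends of the head. Starts face up on the banding wheel.
- head (a point): Grip point in the plaque's yellow head, plaque frame (0, 0, 34) mm, same axes. The head is a block 60 (x) x 44 (y) mm, from z 14 to z 50 of the plaque, with flat upright cheeks at y = +-22 mm to grip.
- tongue (a point): Middle of the end face of the plaque's tongue, plaque frame (78, 0, 4) mm, same axes. The tongue juts from x = 60 to 78, is 40 mm wide and 8 mm thick, flush with the underside.
- pocket: Pocket of the cradle (fixed), sloping 25 degrees, low end away from the robot. Origin: centre of its floor, 82 mm above the table; x down the slope, y across, z square to the floor. 124 (x) x 100 (y) mm inside (2 mm play each side of the slab); blue walls 10 mm high, 11 to 13 thick. Lower wall (x = 62) has a gap, y = +-24, the floor running on to x = 86.
- keeper (a point): Middle of the underside of the fixed steel keeper bar over that gap, pocket frame (75, 0, 15) mm, same axes. The bar covers x = 69 to 81, is 6 mm thick, its posts 22 mm high at y = +-24 to +-33. It stops the plaque from going straight in: hold the chin end steeper than the slope (10 to 15 degrees), slip the tongue under the bar, then lay it down.
- wheel: Round white banding wheel (turntable stand, fixed, not turning), 170 mm across, top face 60 mm above its origin (centre of the foot, on the table).
- pot_blue: blue closed paint jar, 56 mm across, 60 mm high; a bystander, origin under its centre
- pot_red: terracotta-coloured paint jar with a red lid, 52 mm across, 55 mm high; a bystander, origin under its centre
- brush: paint brush lying on the table, 160 mm long; a bystander, origin under its handle-to-tip middle
- bowl: white bowl, 100 mm across, 45 mm high; a bystander, origin under its centre
- tray: orange plastic paint tray, 90 x 120 x 30 mm; a bystander, origin under its centre
- mug: blue mug, 76 mm across, 90 mm high; a bystander, origin under its centre
- crate: green plastic bin, 160 x 120 x 70 mm; a bystander, origin under its centre
Mind the look-alikes: they are no part of the job. There is more than one size of the plaque; the job needs the larger.

How it is judged:
On the way:
1. the plaque, seated in the pocket, is pressed down onto the cradle with 12 to 30 N for 0.4 s (contact force between plaque and pocket between 12 and 30 N and z of plaque in the frame of pocket between -0.0025 and 0.0025 m and angle between the z axis of plaque and the z axis of pocket, either way round below 0.04 rad and x of tongue in the frame of pocket above 0.072 m and z of tongue in the frame of pocket below 0.0075 m), for 0.4 s.
At the end, for the whole second after the job is handed in: Plaque at rest, tongue under the keeper bar (its end over 72 mm down-slope of the pocket centre, under 6.5 mm above the floor); plaque origin within 3.5 mm of the pocket origin in x and y, 2 mm in z; face within 0.03 rad of the floor, length within 0.05 rad of the pocket's (x of plaque in the frame of pocket between -0.0035 and 0.0035 m and y of plaque in the frame of pocket between -0.0035 and 0.0035 m and z of plaque in the frame of pocket between -0.002 and 0.002 m and angle between the z axis of plaque and the z axis of pocket, either way round below 0.03 rad and angle between the x axis of plaque and the x axis of pocket, either way round below 0.05 rad and x of tongue in the frame of pocket above 0.072 m and z of tongue in the frame of pocket below 0.0065 m and linear speed of plaque below 0.01 m/s and angular speed of plaque below 0.1 rad/s); the robot touches nothing.
It fails at once if the plaque and the cradle press on each other with more than 40 N (contact force between plaque and pocket above 40 N).
It fails at once if a bystander (jar, brush, bowl, tray, mug or bin) is moved by more than 30 mm (distance of any of pot_blue, pot_red, brush, bowl, tray, mug, crate from where it was at the start of the episode above 0.03 m).
It also fails if it takes over 48 s, if anything falls off the work surface, if the arm or the gripper's body presses on something with over 40 N, if the wrist force passes 120 N, or if a joint passes its speed limit or range.

## Working session

There is one attempt and no reset: what is moved stays moved. The work goes in short steps, each a Python script; the robot and the scene stay as the last script left them, time stands still between calls to the robot, and variables do not carry over. Pictures are saved under pics/ and viewed, at most 10 in all, crops included, and the job is handed in when it is done.

```bash
ls; mkdir -p pics; python3 - <<'E'
from plant import r, vision, models, telemetry
import cv2,numpy as np
for c in ("top","side"):
    im=vision.snapshot(c); cv2.imwrite(f"pics/{c}0.png",im[:,:,::-1])
    k=vision.get_calibration(c); print(c,k)
    for t in ("plaque","head","tongue","pocket","keeper","wheel"):
        print(t,[(np.round(d["at"],4).tolist(),round(d["score"],2)) for d in models.mark_of(t,c)])
print(telemetry.current_t(),r.nose_length)
E
```

```text
pics
top {'fx': 440.9717908277611, 'fy': 440.9717908277611, 'cx': 319.8604583982712, 'cy': 240.79167001964265, 'position': array([0.43918038, 0.00127253, 1.13410498]), 'orientation': array([-0.02138787,  0.71565807, -0.69773724,  0.02321245])}
plaque [([0.503, -0.2264, 0.0605], 0.96), ([0.254, -0.2337, 0.0026], 0.66)]
head [([0.2561, -0.2354, 0.0252], 0.82), ([0.504, -0.2235, 0.0947], 0.55)]
tongue [([0.3063, -0.2115, 0.0008], 0.75), ([0.5787, -0.2175, 0.0643], 0.65)]
pocket [([0.7316, 0.2274, -0.0008], 0.5)]
keeper [([0.5502, 0.1484, 0.0628], 0.69), ([0.4827, 0.165, 0.08], 0.63)]
wheel [([0.5057, -0.2208, -0.0012], 0.81)]
side {'fx': 442.73375966801405, 'fy': 442.73375966801405, 'cx': 310.19366663298354, 'cy': 243.6024057414802, 'position': array([0.19513989, 0.65530627, 0.89278303]), 'orientation': array([ 0.07103359, -0.19263326,  0.91507543, -0.34710748])}
plaque [([0.257, -0.2343, -0.0008], 0.83), ([0.5054, -0.2271, 0.0614], 0.82), ([0.7253, -0.2386, 0.0013], 0.49)]
head [([0.2537, -0.2328, 0.0252], 0.66), ([0.5033, -0.2298, 0.0966], 0.62)]
tongue [([0.3065, -0.2187, 0.0037], 0.77), ([0.576, -0.2215, 0.0584], 0.63), ([0.6864, 0.0027, 0.0002], 0.55), ([0.4813, 0.1606, 0.0825], 0.41)]
pocket [([0.4804, 0.1617, 0.0823], 0.57)]
keeper [([0.5521, 0.1514, 0.0612], 0.77)]
wheel [([0.4971, -0.2237, 0.0023], 0.69), ([0.6868, 0.0042, -0.0016], 0.58)]
0.7 0.025
```

View pics/top0.png

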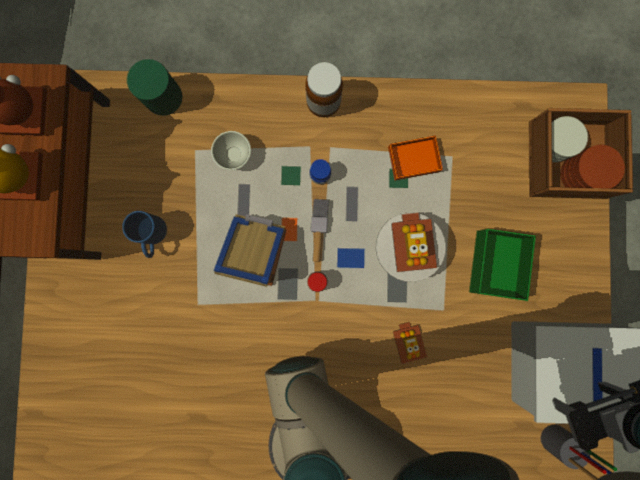

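View pics/side0.png

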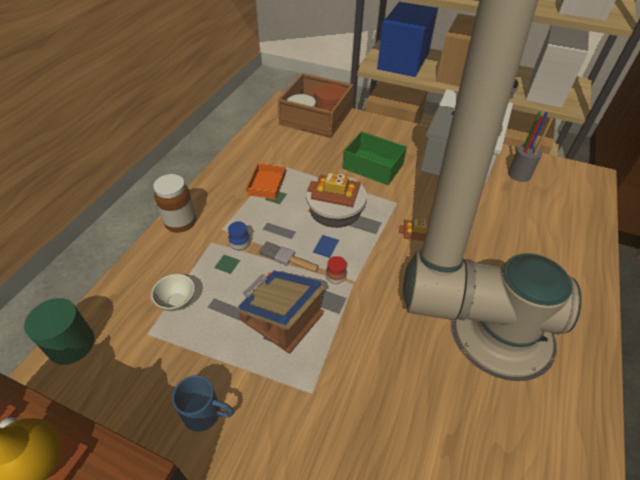

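Candidates: (a) the plaque on the white wheel, top (415,243), origin z≈0.06; (b) a smaller copy on the table, top (410,342), z≈0. (a) fits, because it is larger and on the wheel. I'll confirm it in an enlarged crop with wireframes drawn from first pose estimates.

```bash
cat > h.py <<'E'
import numpy as np,cv2
from scipy.spatial.transform import Rotation as R
from plant import r, gripper_to, inverse_kinematics, vision, models, telemetry
def q2R(q): return R.from_quat([q[1],q[2],q[3],q[0]])
def R2q(o): q=o.as_quat(); return np.array([q[3],q[0],q[1],q[2]])
def proj(P,c):
    k=vision.get_calibration(c); p=q2R(k["orientation"]).inv().apply(np.atleast_2d(P)-k["position"])
    return np.c_[k["fx"]*p[:,0]/p[:,2]+k["cx"],k["fy"]*p[:,1]/p[:,2]+k["cy"]]
SL=np.radians(25)
def pocketR(yaw): return R.from_euler("z",yaw)*R.from_euler("y",SL)
def rect(x0,x1,y0,y1,z): return np.array([[x0,y0,z],[x1,y0,z],[x1,y1,z],[x0,y1,z]])*1e-3
def overlay(img,c,polys,x0,y0,w,h,s):
    o=cv2.resize(img[y0:y0+h,x0:x0+w],None,fx=s,fy=s,interpolation=cv2.INTER_CUBIC)
    for P,col in polys:
        p=(proj(P,c)+.5-[x0,y0])*s
        cv2.polylines(o,[np.round(p).astype(int)],True,col,1,cv2.LINE_AA)
    return o
def pocket_polys(x,y,yaw):
    M=pocketR(yaw);t=[x,y,.082]
    return [(M.apply(a)+t,c) for a,c in ((rect(-62,62,-50,50,10),(0,255,0)),(rect(-62,62,-50,50,0),(255,255,0)),(rect(69,81,-33,33,21),(255,0,255)))]
def plaque_polys(x,y,yaw,z=.06):
    M=R.from_euler("z",yaw);t=[x,y,z]
    return [(M.apply(a)+t,c) for a,c in ((rect(-60,60,-48,48,14),(0,255,0)),(rect(60,78,-20,20,8),(255,0,255)),(rect(-30,30,-22,22,50),(255,255,0)))]
E
cat > ov.py <<'E'
from h import *
import sys
pk=eval(sys.argv[1]);pl=eval(sys.argv[2]);n=sys.argv[3]
rows=[]
for c,(a,b) in {"top":((205,205),(370,195)),"side":((230,255),(290,160))}.items():
    im=cv2.imread(f"pics/{c}0.png")
    rows.append(np.hstack([overlay(im,c,pocket_polys(*pk),*a,100,75,4),overlay(im,c,plaque_polys(*pl),*b,100,75,4)]))
cv2.imwrite(f"pics/{n}.png",np.vstack(rows))
E
python3 ov.py "(.4815,.163,-.185)" "(.504,-.2265,.09)" ov1
```

```text
(no output)
```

View pics/ov1.png

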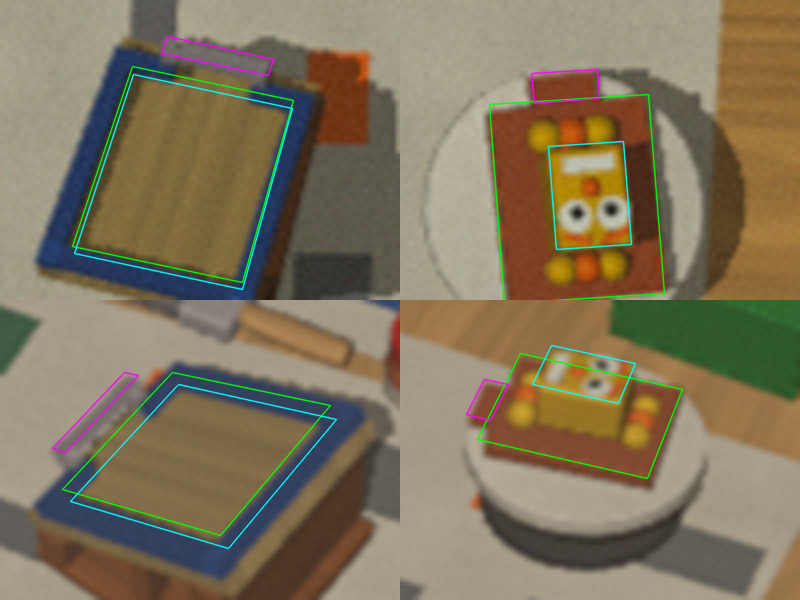

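The larger plaque on the wheel is confirmed: its 120×96 outline matches at (530,190) in the crop. The pocket's inner edges also sit within about 3 mm of the wireframe. Next I refine both poses numerically by silhouette fit.

```bash
cat > fit.py <<'E'
from h import *
from scipy.optimize import minimize
from scipy.ndimage import gaussian_filter
S=8
def box(x0,x1,y0,y1,z0,z1): return np.vstack([rect(x0,x1,y0,y1,z0),rect(x0,x1,y0,y1,z1)])
PL=[box(-60,60,-48,48,0,14),box(60,78,-20,20,0,8),box(-30,30,-22,22,14,50)]
def fill(P,c,win):
    x0,y0,w,h=win; m=np.zeros((h*S,w*S),np.uint8)
    p=cv2.convexHull(((proj(P,c)+.5-[x0,y0])*S).astype(np.float32))
    cv2.fillConvexPoly(m,np.round(p*16).astype(int),1,cv2.LINE_8,4); return m
def down(m,win): return gaussian_filter(cv2.resize(m.astype(np.float32),(win[2],win[3]),interpolation=cv2.INTER_AREA),.6)
def ren_plaque(t,M,c,win):
    m=0
    for b in PL: m=np.maximum(m,fill(M.apply(b)+t,c,win))
    return down(m,win)
def ren_floor(t,M,c,win):
    return down(np.minimum(*[fill(M.apply(rect(-62,62,-50,50,z))+t,c,win) for z in (0,10)]),win)
def solve(f,x0,scale):
    x0=np.array(x0,float);n=len(x0)
    sim=np.vstack([np.zeros(n)]+[np.eye(n)[i] for i in range(n)])
    s=minimize(lambda u:f(x0+u*scale),np.zeros(n),method="Nelder-Mead",options=dict(initial_simplex=sim,xatol=.01,fatol=.01,maxiter=300))
    return x0+s.x*scale,s.fun
E
cat > f1.py <<'E'
from fit import *
W={"top":((205,205,100,85),(365,185,110,100)),"side":((230,255,110,110),(285,155,110,90))}
out=[]
for c,(wa,wb) in W.items():
    im=cv2.imread(f"pics/{c}0.png"); hsv=cv2.cvtColor(im,cv2.COLOR_BGR2HSV)
    cut=lambda a,w:a[w[1]:w[1]+w[3],w[0]:w[0]+w[2]]
    # floor: not blue, inside
    h=cut(hsv,wa); b=cut(im,wa).astype(float)
    wood=((b[...,2]-b[...,0])>5).astype(np.float32)
    g=ren_floor([.4815,.163,.082],pocketR(-.185),c,wa)
    care=cv2.dilate((g>.3).astype(np.uint8),np.ones((7,7)))>0
    # ignore gap region at low end
    gp=fill(pocketR(-.185).apply(rect(56,90,-30,30,5))+[.4815,.163,.082],c,wa); care&=down(gp,wa)<.1
    f=lambda p:float((((ren_floor([p[0],p[1],.082],pocketR(p[2]),c,wa)-gaussian_filter(wood,.3))**2)*care).sum())
    p,v=solve(f,[.4815,.163,-.185],np.array([.004,.004,.03])); print(c,"pocket",p.round(4),round(v,1),wood.sum(),care.sum())
    h=cut(hsv,wb); red=((h[...,1]>110)&((h[...,0]<30)|(h[...,0]>172))).astype(np.float32)
    M=R.from_euler("z",.09); g=ren_plaque([.504,-.2265,.06],M,c,wb); care2=cv2.dilate((g>.3).astype(np.uint8),np.ones((7,7)))>0
    red=np.maximum(red,(cv2.erode((g>.9).astype(np.uint8),np.ones((9,9)))>0))
    f=lambda p:float((((ren_plaque([p[0],p[1],.06],R.from_euler("z",p[2]),c,wb)-gaussian_filter(red.astype(np.float32),.3))**2)*care2).sum())
    q,v=solve(f,[.504,-.2265,.09],np.array([.004,.004,.03])); print(c,"plaque",q.round(4),round(v,1),care2.sum())
    row=[]
    for m,ren,pol,w in ((wood*care,ren_floor,pocket_polys(*p),wa),(red*care2,ren_plaque,plaque_polys(*q),wb)):
        o=overlay(im,c,pol,*w,4)[:300,:400]; mm=cv2.resize((m*255).astype(np.uint8),None,fx=4,fy=4)[:300,:400]
        o=cv2.copyMakeBorder(o,0,300-o.shape[0],0,400-o.shape[1],0); mm=cv2.copyMakeBorder(mm,0,300-mm.shape[0],0,400-mm.shape[1],0)
        cn,_=cv2.findContours((mm>127).astype(np.uint8),0,1); cv2.drawContours(o,cn,-1,(255,255,255),1); row.append(o)
    out.append(np.hstack(row))
cv2.imwrite("pics/fit1.png",np.vstack(out))
E
python3 f1.py
```

```text
top pocket [ 0.4811  0.1665 -0.2183] 21.1 7096.0 2458
top plaque [ 0.5026 -0.2284  0.1293] 52.5 2889
side pocket [ 0.4802  0.1672 -0.2135] 20.1 10806.0 1786
side plaque [ 0.5037 -0.2319  0.1406] 256.4 1976
```

View pics/fit1.png

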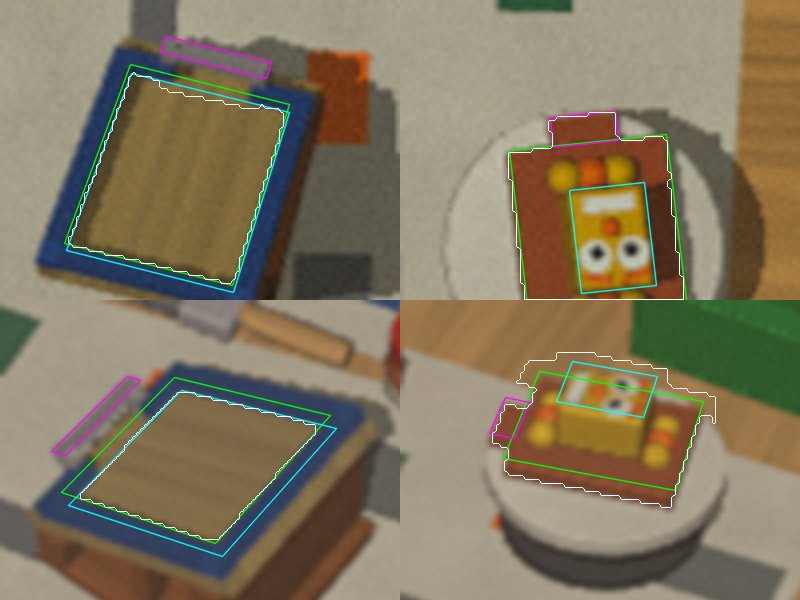

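Pocket: both cameras agree on (0.4807, 0.1668), yaw −0.216. The top-view plaque fit is good. In the side view the mask leaked onto the wooden table behind the head, so I tighten it there.

```bash
cat > f2.py <<'E'
from fit import *
c,wb="side",(285,155,110,90)
im=cv2.imread("pics/side0.png")[wb[1]:wb[1]+wb[3],wb[0]:wb[0]+wb[2]]; h=cv2.cvtColor(im,cv2.COLOR_BGR2HSV)
for hm,sm in ((12,110),(11,130),(13,140)):
    red=(((h[...,1]>sm)&((h[...,0]<hm)|(h[...,0]>172)))|((h[...,1]>190))&(h[...,0]<35)).astype(np.float32)
    M=R.from_euler("z",.13); g=ren_plaque([.503,-.229,.06],M,c,wb); care=cv2.dilate((g>.3).astype(np.uint8),np.ones((7,7)))>0
    # drop the far background edge of head
    hd=down(fill(M.apply(box(-60,60,-48,10,14,60))+[.503,-.229,.06],c,wb),wb)>.05
    sl=down(fill(M.apply(PL[0])+[.503,-.229,.06],c,wb),wb)>.05
    care&=~(hd&~cv2.erode(sl.astype(np.uint8),np.ones((3,3))).astype(bool)) 
    red=np.maximum(red,cv2.erode((g>.9).astype(np.uint8),np.ones((7,7)))>0).astype(np.float32)
    f=lambda p:float((((ren_plaque([p[0],p[1],.06],R.from_euler("z",p[2]),c,wb)-gaussian_filter(red,.3))**2)*care).sum())
    print(*[x.round(4) if hasattr(x,'round') else x for x in solve(f,[.503,-.229,.12],np.array([.004,.004,.03]))])
from h import *
import json
for n in ("top","side"):
    vision.snapshot(n); print(n,[(np.round(d["at"],4).tolist(),round(d["score"],2)) for t in ("plaque","head","tongue","keeper","pocket") for d in models.mark_of(t,n)[:2]])
E
python3 f2.py
```

```text
[ 0.5026 -0.2298  0.1187] 95.4173
[ 0.5031 -0.2313  0.1344] 126.4259
[ 0.5028 -0.2322  0.1386] 116.4609
top [([0.2567, -0.2348, 0.0014], 0.9), ([0.5019, -0.2272, 0.0591], 0.66), ([0.2555, -0.2367, 0.024], 0.92), ([0.5039, -0.2233, 0.0923], 0.59), ([0.5832, -0.2173, 0.0635], 0.88), ([0.3065, -0.2169, 0.0007], 0.76), ([0.5496, 0.1504, 0.0625], 0.62), ([0.4823, 0.1644, 0.0855], 0.86)]
side [([0.2568, -0.2315, 0.001], 0.89), ([0.5075, -0.2265, 0.0596], 0.57), ([0.5016, -0.2286, 0.0963], 0.89), ([0.2514, -0.2304, 0.0262], 0.83), ([0.3062, -0.2173, 0.0066], 0.96), ([0.5767, -0.2163, 0.0626], 0.94), ([0.5532, 0.151, 0.0614], 0.89), ([0.5056, -0.2284, 0.0585], 0.3), ([0.4806, 0.1648, 0.0821], 0.61)]
```

Plaque: (0.5028, −0.2287, 0.060), yaw 0.128. Now I check IK for both tool flips along the whole plan, then grasp.

```bash
cat > plan.py <<'E'
from h import *
GZ=.043
PK=np.array([.4807,.1668,.082]); YAW=-.216
def tcp(t,M,flip,g=(0,0,GZ)):
    """TCP pose for a plaque pose (world)"""
    return np.asarray(t)+M.apply(g), R2q(M*R.from_euler("z",np.pi*flip)*R.from_euler("x",np.pi))
def inpocket(xt,zt,a,y=0,dy=0,pk=None):
    """world plaque pose: tongue tip bottom at (xt,zt) mm of pocket, pitched a deg steeper"""
    pk=PK if pk is None else pk; A=R.from_euler("z",dy)*R.from_euler("y",np.radians(a))
    o=np.array([xt,y,zt])*1e-3-A.apply([.078,0,0]); M=pocketR(YAW)
    return pk+M.apply(o), M*A
E
python3 - <<'E'
from plan import *
pl=([.5028,-.2287,.06],R.from_euler("z",.128))
up=lambda p,d:(np.asarray(p[0])+[0,0,d],p[1])
for f in (0,1):
    for n,p in dict(above=up(pl,.12),grasp=pl,hi=up(inpocket(60,40,12),.1),pre=inpocket(60,25,12),ins=inpocket(77,2.5,12),flat=inpocket(78,0,0)).items():
        j=inverse_kinematics(*tcp(*p,f)); print(f,n,None if j is None else np.round(j,2))
f=1 if False else 0
E
```

```text
0 above [-0.55  0.25  1.57 -0.    1.33  0.89]
0 grasp [-0.55  0.34  1.75 -0.    1.05  0.89]
0 hi [0.06 0.54 1.15 0.19 2.07 1.88]
0 pre [0.06 0.6  1.33 0.17 1.84 1.84]
0 ins [0.06 0.63 1.34 0.17 1.79 1.83]
0 flat [0.09 0.5  1.51 0.13 1.54 1.85]
1 above [-0.55  0.25  1.57  0.    1.33 -2.25]
1 grasp [-0.55  0.34  1.75  0.    1.05 -2.25]
1 hi [ 0.06  0.54  1.15  0.19  2.07 -1.26]
1 pre [ 0.06  0.6   1.33  0.17  1.84 -1.3 ]
1 ins [ 0.06  0.63  1.34  0.17  1.79 -1.31]
1 flat [ 0.09  0.5   1.51  0.13  1.54 -1.29]
```

```bash
python3 - <<'E'
from plan import *
M=R.from_euler("z",.128); t=np.array([.5028,-.2287,.06])
p,q=tcp(t,M,0)
gripper_to(.085)
r.move_to(p+[0,0,.08],q)
g=r.move_l(p,vel=.1,guard=5); print("guard",g,telemetry.current_ee_pos().round(4)-p.round(4))
gripper_to(.03,30); print("open",telemetry.current_opening(),telemetry.current_finger_force())
g=r.move_l(p+[0,0,.12],vel=.15); r.hold(.3)
print(telemetry.current_opening(),telemetry.current_wrist_force().round(2),telemetry.current_torque().round(2),telemetry.current_t())
# go high over the cradle, level pitch of insertion
hi=inpocket(60,40,12); r.move_to(*tcp(hi[0]+[0,0,.06],hi[1],0)); r.hold(.3)
for c in ("top","side"): cv2.imwrite(f"pics/{c}1.png",vision.snapshot(c)[:,:,::-1])
print(telemetry.current_ee_pos().round(4),telemetry.current_opening(),telemetry.current_t(),telemetry.current_wrist_force().round(2))
a=np.hstack([cv2.imread("pics/top1.png")[150:350,150:350],cv2.imread("pics/side1.png")[200:400,180:380]])
cv2.imwrite("pics/h1.png",cv2.resize(a,None,fx=2,fy=2))
E
```

```text
guard False [ 0.0005 -0.0004  0.0005]
open 0.04347887625798647 29.999258816242218
0.04397617860007375 [ 0.61 -0.42 -3.77] [-0.   -0.01 -0.02] 6.2083
[0.5148 0.1589 0.2343] 0.043923022663970974 8.0583 [ 0.49  0.32 -3.31]
```

View pics/h1.png

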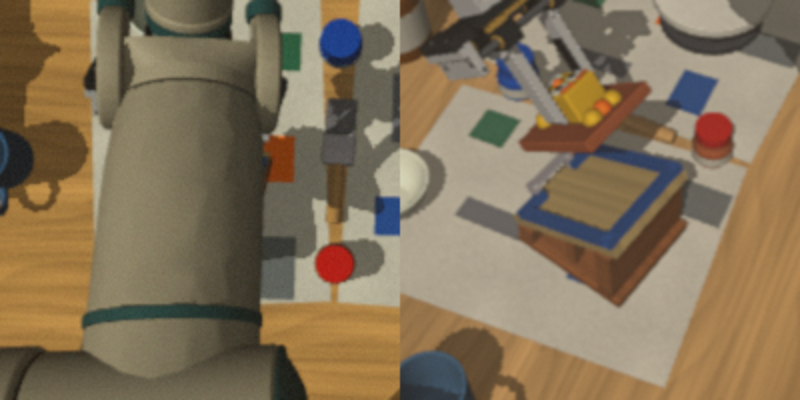

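The plaque is held at 43.9 mm opening, hanging about 60 mm above the cradle and pitched; the slab is at (585,115) in the crop. The arm blocks the top camera, so I use the side picture to compare the plaque's fitted pose with kinematics, which gives the camera-to-robot bias.

```bash
cat > f3.py <<'E'
from fit import *
from plan import *
c="side"; wb=(230,225,90,70)
im=cv2.imread("pics/side1.png")[wb[1]:wb[1]+wb[3],wb[0]:wb[0]+wb[2]]; h=cv2.cvtColor(im,cv2.COLOR_BGR2HSV)
Mt=q2R(telemetry.current_tool_rot())*R.from_euler("x",np.pi).inv(); t0=telemetry.current_ee_pos()-Mt.apply([0,0,GZ])
red=((h[...,1]>110)&((h[...,0]<12)|(h[...,0]>172))).astype(np.float32)
g=ren_plaque(t0,Mt,c,wb)
hd=down(fill(Mt.apply(box(-60,60,-34,32,16,75))+t0,c,wb),wb)>.05
fi=cv2.erode((g>.9).astype(np.uint8),np.ones((7,7)))>0
red=np.maximum(red,fi).astype(np.float32)
care=(cv2.dilate((g>.3).astype(np.uint8),np.ones((11,11)))>0)&~hd
f=lambda p:float((((ren_plaque(t0+Mt.apply([p[0],p[1],0]),Mt*R.from_euler("z",p[2]),c,wb)-gaussian_filter(red,.3))**2)*care).sum())
p,v=solve(f,[0,0,0],np.array([.003,.003,.03])); print(p.round(4),v,f([0,0,0]),care.sum())
o=overlay(cv2.imread("pics/side1.png"),c,[(Mt.apply(a)+t0,(0,255,0)) for a in (rect(-60,60,-48,48,14),rect(60,78,-20,20,8))]+[((Mt*R.from_euler("z",p[2])).apply(a)+t0+Mt.apply([p[0],p[1],0]),(255,255,0)) for a in (rect(-60,60,-48,48,14),rect(60,78,-20,20,8))],*wb,8)
m=cv2.resize((red*care),None,fx=8,fy=8); cn,_=cv2.findContours((m>.5).astype(np.uint8),0,1); cv2.drawContours(o,cn,-1,(255,255,255),1)
cv2.imwrite("pics/f3.png",o)
E
python3 f3.py
```

```text
[ 0.001  -0.0008 -0.0257] 36.542388916015625 42.40643310546875 1426
```

View pics/f3.png

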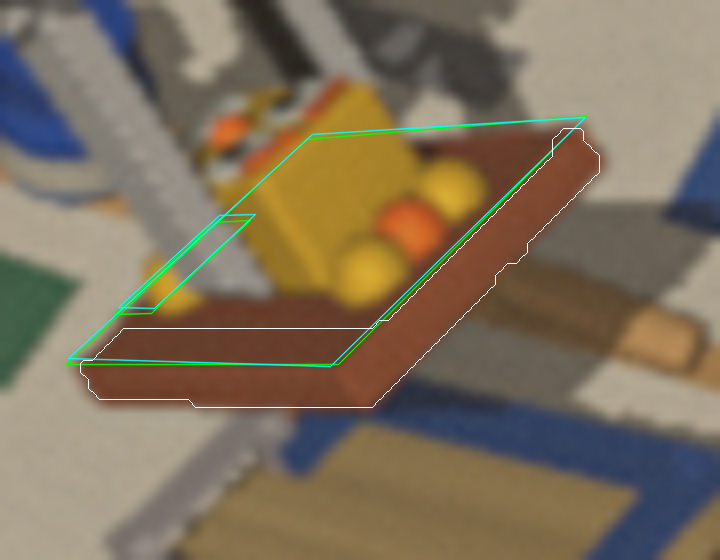

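```bash
cat >> f3.py <<'E'
cam=q2R(vision.get_calibration(c)["orientation"])
for nm,fun in (("cam-plane shift",lambda p:(t0+cam.apply([p[0],p[1],0]),Mt)),):
    f=lambda p:float((((ren_plaque(*fun(p),c,wb)-gaussian_filter(red,.3))**2)*care).sum())
    p,v=solve(f,[0,0],np.array([.003,.003])); print(nm,p.round(4),v)
o=[]
for sh in ([0,0],[p[0],p[1]]):
    t=t0+cam.apply([*sh,0])
    o.append(overlay(cv2.imread("pics/side1.png"),c,[(Mt.apply(a)+t,k) for a,k in ((rect(-60,60,-48,48,14),(0,255,0)),(rect(-60,60,-48,48,0),(255,255,0)),(rect(-30,30,-22,22,50),(255,255,255)))],232,230,80,65,5))
    
cv2.imwrite("pics/f3b.png",np.hstack(o))
E
python3 f3.py
```

```text
[ 0.001  -0.0008 -0.0257] 36.542388916015625 42.40643310546875 1426
cam-plane shift [ 0.0002 -0.0007] 39.53677749633789
```

View pics/f3b.png

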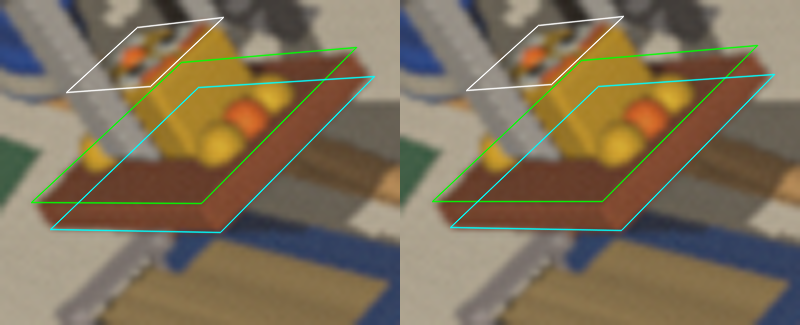

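The nominal wire matches the slab's lower outline at (220,230), but the head and top edges sit about 1 px left and up of the picture. That could be a small pitch in the grip, so I fit it on image edges.

```bash
cat > f4.py <<'E'
from h import *
from plan import *
from scipy.ndimage import map_coordinates
from scipy.optimize import differential_evolution
c="side"; im=cv2.imread("pics/side1.png"); lab=cv2.cvtColor(im,cv2.COLOR_BGR2LAB).astype(np.float32)
lab=cv2.GaussianBlur(lab,(0,0),.8)
G=np.stack([cv2.Sobel(lab,cv2.CV_32F,1,0)/8,cv2.Sobel(lab,cv2.CV_32F,0,1)/8])  # 2,h,w,3
Mt=q2R(telemetry.current_tool_rot())*R.from_euler("x",np.pi).inv(); t0=telemetry.current_ee_pos()-Mt.apply([0,0,GZ])
cam=q2R(vision.get_calibration(c)["orientation"])
E=[((-60,48,14),(50,48,14)),((-60,48,0),(60,48,0)),((-60,-40,14),(-60,48,14)),((-60,-40,0),(-60,48,0)),((60,25,0),(60,48,0)),((-60,48,0),(-60,48,14)),
   ((-30,-22,50),(-30,22,50)),((-30,22,50),(-10,22,50)),((-30,22,28),(-30,22,50)),((60,48,0),(60,48,14))]
w=np.linspace(.05,.95,40)[:,None]
def score(p):
    rot=Mt*R.from_euler("xyz",[p[3],p[2],0]); t=t0+cam.apply([p[0],p[1],0])+Mt.apply([0,0,GZ])-rot.apply([0,0,GZ]); s=0
    for a,b in E:
        a,b=np.array(a)*1e-3,np.array(b)*1e-3; uv=proj(rot.apply(a+(b-a)*w)+t,c)
        d=uv[-1]-uv[0]; L=np.hypot(*d); n=np.array([-d[1],d[0]])/L
        g=np.stack([[map_coordinates(G[i,:,:,k],[uv[:,1],uv[:,0]],order=1) for k in range(3)] for i in (0,1)])
        gn=np.tensordot(n,g,1).mean(1) # mean along edge per channel
        s+=np.sqrt((gn**2).sum())*np.sqrt(L)
    return -s
print("nominal",score([0,0,0,0]))
for bd in ([(-.004,.004)]*2+[(-1e-6,1e-6)]*2,[(-.004,.004)]*2+[(-.09,.09),(-1e-6,1e-6)],[(-.004,.004)]*2+[(-.09,.09),(-.06,.06)]):
    s=differential_evolution(score,bd,seed=1,maxiter=60,popsize=12,tol=1e-5); print(s.x.round(4),s.fun.round(2))
E
python3 f4.py
```

```text
nominal -339.5178220612737Traceback (most recent call last):
  File "f4.py", line 24, in <module>
    s=differential_evolution(score,bd,seed=1,maxiter=60,popsize=12,tol=1e-5); print(s.x.round(4),s.fun.round(2))
    return fun(*args, **kwargs)
    ret = solver.solve()
    next(self)
    ~~~~^^^^^^
    energy = self.func(parameters)
    return self.f(x, *self.args)
           ~~~~~~^^^^^^^^^^^^^^^
  File "f4.py", line 16, in score
    a,b=np.array(a)*1e-3,np.array(b)*1e-3; uv=proj(rot.apply(a+(b-a)*w)+t,c)
                                              ~~~~^^^^^^^^^^^^^^^^^^^^^^^^^^
  File "h.py", line 7, in proj
    k=vision.get_calibration(c); p=q2R(k["orientation"]).inv().apply(np.atleast_2d(P)-k["position"])
ValueError: time passes only in moves, steps and waits
```

```bash
sed -i 's/^def proj(P,c):/import functools\ncal=functools.lru_cache(None)(lambda c: vision.get_calibration(c))\ndef proj(P,c):/; s/k=vision.get_calibration(c); p=/k=cal(c); p=/' h.py; python3 f4.py
```

```text
nominal -339.5178220612737
[-0.0002  0.0008  0.     -0.    ] -347.61
[-0.0015 -0.0004  0.0569 -0.    ] -376.18
[-0.0022 -0.0004  0.0483 -0.0229] -377.05
```

The fit hints at up to 3° of grip pitch but is ambiguous. I resolve it by touch: lower the tongue gently onto the floor up-slope of the bar.

```bash
cat >> plan.py <<'E'
def rel():
    """present plaque tip (nominal grip) in pocket mm + pitch deg"""
    Mp=pocketR(YAW); Mt=q2R(telemetry.current_tool_rot())*R.from_euler("x",np.pi).inv()
    tip=telemetry.current_ee_pos()+Mt.apply([.078,0,-GZ])
    e=(Mp.inv()*Mt).as_euler("xyz",degrees=True)
    return (Mp.inv().apply(tip-PK)*1e3).round(2),e.round(2)
def fpk(): return pocketR(YAW).inv().apply(telemetry.current_wrist_force()).round(2)
def go(xt,zt,a,y=0,vel=.03,guard=None):
    p,q=tcp(*inpocket(xt,zt,a,y),0); return r.move_l(p,q,vel=vel,guard=guard)
E
python3 - <<'E'
from plan import *
go(62,15,12,vel=.12); r.hold(.2); print(rel(),fpk())
g=go(62,-6,12,vel=.015,guard=3); print(g,*rel(),fpk(),telemetry.current_torque().round(2),telemetry.current_t(),telemetry.current_opening())
E
```

```text
(array([62.19,  0.17, 15.93]), array([ 0.03, 11.91,  0.02])) [ 1.17  0.63 -3.08]
True [ 6.167e+01 -3.000e-02 -3.900e-01] [-0.   12.06 -0.  ] [-1.4  -0.17  3.68] [ 0.01 -0.14  0.01] 10.075 0.04368797057814433
```

Contact came at nominal z = −0.4 mm, so the plaque sits as assumed in the grip. Now I lift 2 mm and slide under the bar until the chin feels the lower wall.

```bash
python3 - <<'E'
from plan import *
go(62,1.7,12,vel=.02); r.hold(.2); print(*rel(),fpk())
g=go(74,1.7,12,vel=.02,guard=4); print(g,*rel(),fpk())
if not g:
    g=go(83,1.7,12,vel=.012,guard=4); print(g,*rel(),fpk(),telemetry.current_torque().round(2))
print(telemetry.current_t(),telemetry.current_opening())
E
```

```text
[62.09 -0.08  1.21] [-2.000e-02  1.203e+01 -1.000e-02] [ 1.25  0.23 -2.71]
False [ 7.396e+01 -2.000e-02  1.650e+00] [ 0.   12.02 -0.  ] [ 1.72 -0.11 -3.81]
True [ 7.847e+01 -5.000e-02  8.400e-01] [-0.02 12.26 -0.02] [-1.34 -0.4  -0.41] [-0.02 -0.12 -0.07]
11.8833 0.04348384742562851
```

The chin meets the wall at x_t = 78.5 (78.3 expected), with the tongue under the bar and the pocket x confirmed. Next I back off slightly and lay it down with guards.

```bash
python3 - <<'E'
from plan import *
go(77.7,1.2,12,vel=.02); r.hold(.15); print(*rel(),fpk())
for a in (8,5,3,1.5,0):
    g=go(77.8,1.2,a,vel=.025,guard=5); print(a,g,*rel(),fpk(),telemetry.current_torque().round(2))
    if g: break
print(telemetry.current_t(),telemetry.current_opening())
E
```

```text
[ 7.799e+01 -7.000e-02  8.700e-01] [-1.000e-02  1.199e+01 -1.000e-02] [ 2.08  0.26 -3.35]
8 False [7.771e+01 5.000e-02 1.420e+00] [-0.    7.98  0.01] [ 2.09  0.33 -2.71] [-0.1  -0.7   0.04]
5 False [7.794e+01 2.000e-02 1.260e+00] [-0.    5.01  0.  ] [ 2.19  0.17 -2.94] [-0.12 -0.58  0.01]
3 False [ 7.808e+01 -4.000e-02  1.220e+00] [-0.    3.02 -0.  ] [ 1.11 -0.16 -2.92] [-0.14 -0.55 -0.01]
1.5 False [ 7.80e+01 -4.00e-02  1.22e+00] [-0.01  1.52  0.  ] [ 1.57  0.06 -3.62] [-0.08 -0.52  0.02]
0 False [ 7.781e+01 -2.000e-02  1.210e+00] [-0.01  0.02  0.01] [ 0.55 -0.59 -2.82] [-0.05 -0.46  0.04]
13.7917 0.04391115961765959
```

```bash
python3 - <<'E'
from plan import *
r.hold(.2); f0=fpk(); print(f0,telemetry.current_torque().round(2))
g=go(77.9,-3,0,vel=.008,guard=5); print(g,*rel(),fpk(),telemetry.current_torque().round(2)); r.hold(.3); print(*rel(),fpk(),telemetry.current_torque().round(2))
cv2.imwrite("pics/side2.png",vision.snapshot("side")[:,:,::-1])
o=cv2.resize(cv2.imread("pics/side2.png")[245:345,220:330],None,fx=5,fy=5); cv2.imwrite("pics/s2.png",o)
print(telemetry.current_t(),telemetry.current_opening())
E
```

```text
[ 1.27  0.34 -4.01] [-0.05 -0.52  0.03]
True [78.32 -0.    0.34] [ 0.02 -0.03 -0.01] [ 0.4  -0.38  5.  ] [ 0.32  0.29 -0.09]
[ 7.834e+01 -6.000e-02  2.800e-01] [ 0.03 -0.01 -0.02] [ 0.05 -1.1   5.88] [ 0.37  0.37 -0.06]
14.65 0.04385202622451491
```

View pics/s2.png

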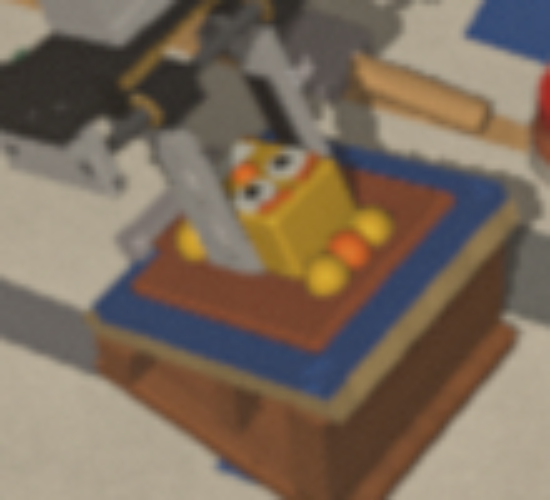

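The picture shows the slab inside the blue walls at (300,290) with the tongue end towards the bar; contact is near nominal z. Now I release, close the fingers, and push on the head's top, which self-aligns.

```bash
python3 - <<'E'
from plan import *
gripper_to(.07); r.hold(.2); print("released",fpk(),telemetry.current_t())
Mp=pocketR(YAW); q=tcp(PK,Mp,0)[1]; P=lambda z:PK+Mp.apply([0,0,z*1e-3])
r.move_l(P(95),q,vel=.08)
gripper_to(0.0,20); print(telemetry.current_opening())
r.move_l(P(80),q,vel=.05); r.hold(.3); f0=fpk(); print("free",f0)
g=r.move_l(P(68),q,vel=.008,guard=4)
z=(Mp.inv().apply(telemetry.current_ee_pos()-PK)*1e3); print(g,z.round(2),fpk()-f0,telemetry.current_torque().round(2),telemetry.current_t())
E
```

```text
released [ 0.07 -0.21 -0.3 ] 15.4583
0.0007298213327293103
free [ 0.94 -0.51 -0.51]
True [ 2.00e-02 -1.00e-02  7.55e+01] [-2.72  0.7   4.87] [ 0.08 -0.01  0.01] 18.8917
```

```bash
python3 - <<'E'
from plan import *
Mp=pocketR(YAW); q=tcp(PK,Mp,0)[1]; P=lambda z:PK+Mp.apply([0,0,z*1e-3])
f0=-.5; z=75.3; log=[]
for i in range(30):
    r.move_l(P(z),q,vel=.01); f=np.mean([fpk()[2] for _ in range(1)])-f0; log.append((round(z,2),round(f,1)))
    if f>15.5: break
    z-=.3 if f<9 else .15
print(log)
for i in range(6): r.hold(.25); print(fpk(),end=" ")
print((Mp.inv().apply(telemetry.current_ee_pos()-PK)*1e3).round(2),telemetry.current_t())
E
```

```text
[(75.3, np.float64(4.3)), (75.0, np.float64(6.7)), (74.7, np.float64(6.4)), (74.4, np.float64(8.3)), (74.1, np.float64(8.7)), (73.8, np.float64(10.5)), (73.65, np.float64(11.6)), (73.5, np.float64(11.0)), (73.35, np.float64(12.4)), (73.2, np.float64(13.1)), (73.05, np.float64(14.1)), (72.9, np.float64(14.0)), (72.75, np.float64(14.4)), (72.6, np.float64(15.7))]
[-2.55 -0.79 14.81] [-2.81 -0.4  15.15] [-2.91 -0.93 15.  ] [-3.05 -1.26 14.71] [-2.99 -1.17 15.01] [-2.6  -0.7  14.56] [3.000e-02 3.000e-02 7.539e+01] 23.8917
```

Held about 15.3 N tool push plus 3.6 N weight, so ≈19 N, for 1.5 s. Retreat and check the seating.

```bash
python3 - <<'E'
from plan import *
Mp=pocketR(YAW); q=tcp(PK,Mp,0)[1]; P=lambda z:PK+Mp.apply([0,0,z*1e-3])
r.move_l(P(130),q,vel=.1); p=telemetry.current_ee_pos(); r.move_l(p+[0,0,.06],vel=.15)
r.movej([-1.346,0.276,1.505,0,1.361,-0.121]); r.hold(.2)
T=[]
for c,w in (("top",(200,200,100,85)),("side",(225,250,100,85))):
    im=np.ascontiguousarray(vision.snapshot(c)[:,:,::-1]); cv2.imwrite(f"pics/{c}3.png",im)
    print(c,[(t,np.round(Mp.inv().apply(np.array(d["at"])-PK)*1e3,1).tolist(),round(d["score"],2)) for t in ("plaque","head","tongue") for d in models.mark_of(t,c)])
    polys=[(Mp.apply(a)+PK,k) for a,k in ((rect(-60,60,-48,48,14),(0,255,0)),(rect(60,78,-20,20,8),(255,0,255)),(rect(-30,30,-22,22,50),(255,255,0)))]
    T.append(overlay(im,c,polys,*w,4))
cv2.imwrite("pics/end.png",np.hstack(T)); print(telemetry.current_t(),telemetry.current_wrist_force().round(2))
E
```

```text
top [('plaque', [-88.8, -439.3, -129.7], 0.68), ('plaque', [-1.4, 0.6, -4.8], 0.63), ('head', [-2.9, 2.1, 33.7], 0.97), ('head', [-97.0, -442.2, -108.9], 0.62), ('head', [129.2, -372.2, -31.5], 0.35), ('tongue', [79.3, 1.5, 5.2], 0.74), ('tongue', [-45.7, -412.0, -111.7], 0.72)]
side [('plaque', [5.5, 0.8, -0.1], 0.96), ('plaque', [5.3, -172.6, -91.3], 0.71), ('plaque', [-86.0, -438.8, -129.9], 0.58), ('head', [-99.2, -436.9, -110.4], 0.97), ('head', [-2.8, -1.7, 36.4], 0.6), ('tongue', [-44.1, -414.7, -106.0], 0.8), ('tongue', [77.8, -4.6, 1.4], 0.72), ('tongue', [114.5, -150.4, -34.7], 0.64), ('tongue', [26.5, 273.2, -83.4], 0.61)]
28.4917 [-0.48 -0.   -0.01]
```

View pics/end.png

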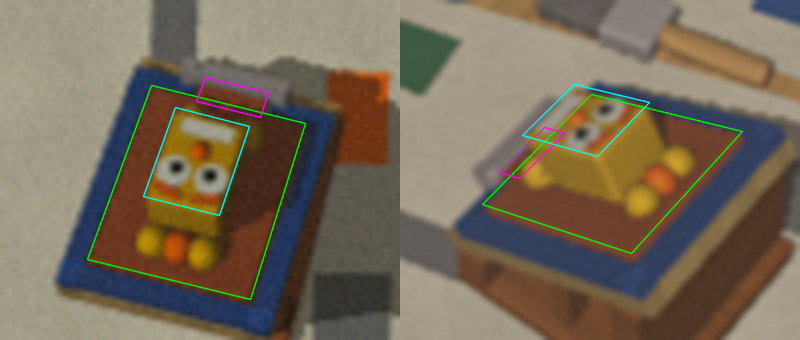

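The wireframe of the seated pose matches the slab outline in both views: top (200,190) and side (610,175). The slab is square inside the walls with the tongue at the bar, the arm is clear, and the bystanders in view are unmoved. Handing in.

```bash
python3 -c "
from plant import r
print(r.sign_off())"
```

```text
the job is handed in; nothing more can be done
None
```

I seated the plaque in the cradle with its tongue under the keeper bar, pressed it down at about 19 N for 1.5 s, let go and handed the job in at about 28.5 s; the hand-in gave no verdict, so the seating rests on the contact readings and final pictures.

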